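# Lock the depth-stop nut of a dough press with its jam nut

### The job

The thickness stop of the dough press has just been set: its lower nut is right, with the open-ended spanner still on it, and the thin jam nut above it is not tight yet. Fit the big ring spanner down over the jam nut with its handle close beside the open-ended one, on the right as seen from the robot, then squeeze the two handles together until the jam nut locks firmly on the lower nut: the lower nut must not turn, and do not overtighten. Leave both spanners on their nuts, let go, and leave the other things on the table alone.

Things in the scene. Friction and masses are not known exactly. Their poses are not given: they have to be found in the camera images.
- press: white bench dough press standing fixed on the table; base 270 x 250 mm, 30 mm high, head plate 225 x 250 mm with its top 170 mm above the table, black-gripped lever at the back up to 235 mm high. Origin: on the stop rod's axis at table height; own x points to the back. The base's front edge is 50 mm, the head plate's 70 mm in front of the rod's axis (towards -x)
- rod_foot (a point): point on the axis of the threaded stop rod (upright, 20 mm thick, its end 56 mm above the head plate), level with the top of the head plate, on which the lower nut lies
- lower_nut (a joint): angle of the lower nut, rad, 0 as set, growing clockwise from above. Hexagon 36 mm across flats, 18 mm high, flat on the head plate round the rod. It stays put up to 1.4 N m of net torque (about 13 N at 105 mm) and slips beyond. Its setting is spoilt if it turns over 0.05 rad either way
- jam_nut (a joint): angle of the jam nut to the lower nut, rad, growing clockwise from above (tightening). Negative (it starts 0.08 to 0.17 short): loose, turning stiffly at 1.0 N m; 0: first touch; then about 60 N m/rad more. Locked above 0.010 (1.6 N m, about 15 N at 105 mm from the axis); spoilt above 0.035 (3.1 N m, 29 N at 105 mm). Self-locking: up to about 0.016 stays when let go, more eases back to about there
- jam_centre (a point): middle of the jam nut on the rod's axis: hexagon 30 mm across flats, 10 mm high, directly above the lower nut (23 mm above the head plate to this point). Its x axis points through a corner; it turns with the nut
- open_spanner: steel open-ended spanner (37 mm jaw) lying flat on the head plate, jaw round the lower nut with 0.05 rad of play each way. Origin: jaw centre, underside. Head 18 mm thick, reaching 46 mm from the axis; handle along own -x, 14 mm wide, 10 mm thick from the underside, end 173 mm from the origin, overhanging the plate towards the robot. 0.45 kg
- ring_spanner: the big steel ring spanner, lying on the table: ring 53 mm across, 16 mm thick, through bore a hexagon 31 mm across flats with corners on own +-x. Origin: bore axis, underside. Handle along own -x, 12 mm wide, 5 to 15 mm above the underside, end 158 mm from the origin. 0.27 to 0.44 kg, balance 16 mm from the bore. On the jam nut its underside rests on the lower nut, 18 mm above the plate
- ring_handle (a point): point on the ring spanner's handle, mid-width and mid-height, 105 mm from the bore axis: a good place to squeeze. With the ring on the nut and the ring spanner's x along jam_centre's x it stands 35 to 55 mm to the right of the open spanner's handle line (own -y of the open spanner); the other five ways of fitting the ring put it far off
- small_spanner: bystander: thin small combination spanner, 160 mm long, 8 mm thick, lying on the table. Origin: mid-length, underside
- scraper: bystander: dough scraper lying on the table, steel blade 100 x 140 x 3 mm with a white grip 20 mm high along the edge nearer the robot. Origin: blade centre, underside
- tin_stack: bystander: stack of four round tart tins, 96 mm across, 50 mm high. Origin: centre of its underside
Mind the look-alikes: they are no part of the job. Leave any blue or red look-alike of the open_spanner alone. Leave any red look-alike of the ring_spanner alone.

How it is judged (in metres and radians):
On the way:
1. the ring spanner sits down over the jam nut, its handle close beside the open spanner's, on the right (z of ring_spanner in the frame of jam_centre below -0.001 m and horizontal distance between ring_spanner and jam_centre below 0.004 m and y of ring_handle in the frame of open_spanner between -0.085 and -0.005 m), for 0.2 s.
At the end, for the whole second after the job is handed in: the jam nut is 0.010 to 0.035 rad past first touch, the lower nut within 0.05 rad of its start, the ring spanner down over the jam nut (1 mm or more below its mid-height, axes within 4 mm), the open spanner flat (within 6 mm) with its jaw on the lower nut (within 10 mm), both at rest (value of joint jam_nut between 0.01 and 0.035 rad and value of joint lower_nut between -0.05 and 0.05 rad and z of ring_spanner in the frame of jam_centre below -0.001 m and horizontal distance between ring_spanner and jam_centre below 0.004 m and horizontal distance between open_spanner and rod_foot below 0.01 m and z of open_spanner in the frame of rod_foot below 0.006 m and linear speed of each of ring_spanner, open_spanner below 0.02 m/s).
It fails at once if the lower nut is turned by more than 0.05 rad either way (value of joint lower_nut above 0.05 rad or value of joint lower_nut below -0.05 rad).
It fails at once if the jam nut is overtightened (over 0.035 rad past first touch, about 3.1 N m) (value of joint jam_nut above 0.035 rad).
It fails at once if the small spanner, the scraper or the tins are shifted by more than 30 mm (distance of any of small_spanner, scraper, tin_stack from where it was at the start of the episode above 0.03 m).
It also fails if it takes over 66 s, if anything falls off the work surface, if the arm or the gripper's body presses on something with over 40 N, if the wrist force passes 120 N, or if a joint passes its speed limit or range.

### The arm

A 7-joint arm with a two-finger parallel gripper is mounted at the origin on the work surface. World frame = base frame: x ahead of the robot, y to its left, z up, the work surface at z = 0. Lengths are in m, angles in degrees, forces in N, time in s.
With the tool pointing down it reaches from about 0.425 to 0.875 m from the base axis. Payload 4.7 kg.
Tool frame: the origin (TCP) lies at the very end of the fingers, on their centre line; the grasp point (between the pads) lies 19 mm behind it; z points along the fingers, y is the line along which they close (so a half turn about z gives the same grasp; the last joint's range is limited). The gripper opens to 87 mm and grips with 3 to 60 N. Pads are 19 mm wide; open, the fingers measure 117 mm over their backs; the gripper's body (75 mm by 190 mm) begins 51 mm behind the grasp point.
Start: joints at [-75.51, 18.392, -4.016, 83.108, 1.295, 78.541, -3.26], TCP at [0.154, 0.632, 0.223] pointing down, gripper open.
Joint ranges: [-163.93, 163.93], [-17.29, 119.83], [-79.2, 71.16], [3.27, 140.29], [-89.18, 269.18], [5.43, 117.66], [-154.24, 154.24]. Speed limits (degrees/s): [147.25, 147.25, 180, 180, 180, 180, 180].

### API

Orientations are given as [roll, pitch, yaw] about the fixed x, y, z axes, in that order (R = Rz(yaw) Ry(pitch) Rx(roll)).
In Python, from cell import get_obs, eyes, env gives the robot as it stands.
- The arm moves only by the tool servo_tool, never from a script. Its argument "series" is a list that holds one entry, the list of rows, each a list of 7 numbers: the shift along the tool's x, y, z in units of 300 mm (1.0 is 300 mm), then the turn, a rotation vector about the tool's x, y, z in units of pi rad (1.0 is pi rad), then the opening, from 0 (shut) to 1 (fully open). In form: [[[tx, ty, tz, wx, wy, wz, gripper], ...]]. A call has 1 to 12 rows; each row is the pose to reach, as a shift and turn from the pose commanded when the call began, along the tool's axes at that moment, turning the shorter way round; what a row does not reach only later rows make up. A row lasts 1/12 s, in which the tool goes at most 41.7 mm and 7.16 degrees, less where a joint would pass 70% of its speed; a pose out of reach is approached as far as the arm can. A call with a number of a shift or a turn outside -1 to 1 is refused whole. A call with a gripper value outside its range is refused whole. The fingers move at their own pace and stop on an object; "grip_force" is the grip in N (left out, the last holds). Time passes only in rows, so rows that repeat a pose let the fingers close. It gives the time, the measured TCP pose, the force, the opening and the grip force at its end, in the units of the state.
- get_obs(): the state, without advancing time (a new reading comes with each control period).
- eyes.read_camera(name): name is "scene" or "top"; returns a dict with "frame" (400x640x3 uint8, red, green, blue), "depth" (400x640 float32, m along the optical axis (not along the pixel's ray), 0 where there is no reading), "fx", "fy", "cx", "cy" (pixels), "origin" and "rotation" of the camera in the world. Camera axes: x right, y down, z forward; pixel columns grow to the right and rows downward; lengths in m; the calibration is good to about 2 mm. A picture is of the moment at which its call begins.
- env.sign_off(): hands the job in; it is judged then, once.
The state is a dict: "time_s": time; "qpos": joint angles; "joint_velocities": joint speeds; "effort": joint torques, N m; "tool_pos": TCP position; "tool_rot": TCP orientation; "force": force on the tool from outside, world axes, zero at the start; "wrist_torque": the same for the moment, N m; "grip_width": finger opening in m; "grasp_force": force on a finger pad.
Only numpy, scipy, OpenCV 4.12 (cv2) and the standard library are available. Lean on these libraries where they do the work, as an engineer would, in place of code of your own. Each camera call takes 0.05 s, during which the arm holds its last target. There are 200 camera calls.

## Working session

There is one attempt and no reset: what is moved stays moved. The work goes in short steps, Python scripts to look and compute and a tool call to move; the robot and the scene stay as the last step left them, time stands still between calls to the robot, and variables do not carry over. Pictures are saved under pics/ and viewed, at most 10 in all, crops included, and the job is handed in when it is done.

Besides the shell and the picture viewer there is one more tool, called after "Call:" in YAML: its name, and indented under it one key for each argument. servo_tool: Moves the arm, as the interface text tells. Shifts and turns lie within -1 to 1; 1 stands for 300 mm of shift or pi rad of turn. Its arguments: {"type":"object","properties":{"series":{"type":"array"},"grip_force":{"type":"number"}},"required":["series"]}

```bash
mkdir -p pics; ls; cat > h.py <<'E'
import numpy as np,cv2
from cell import get_obs,eyes,env
from scipy.spatial.transform import Rotation as Ro
def cam(n):
    c=eyes.read_camera(n); c['R']=np.array(c['rotation']); c['o']=np.array(c['origin']); return c
def pts(c):
    v,u=np.mgrid[:400,:640]; d=c['depth']
    p=np.stack([(u-c['cx'])/c['fx']*d,(v-c['cy'])/c['fy']*d,d],-1)
    return p@c['R'].T+c['o']
def ray(c,u,v,z):
    d=c['R']@np.array([(u-c['cx'])/c['fx'],(v-c['cy'])/c['fy'],1]); return c['o']+d*(z-c['o'][2])/d[2]
def save(c,n,crop=None,k=1):
    f=c['frame'][...,::-1]
    if crop: f=f[crop[1]:crop[3],crop[0]:crop[2]]
    cv2.imwrite('pics/'+n,cv2.resize(f,None,fx=k,fy=k,interpolation=cv2.INTER_CUBIC))
E
python3 - <<'E'
from h import *
o=get_obs();print(o['time_s'],o['tool_pos'],o['tool_rot'],o['force'],o['grip_width'])
for n in('top','scene'):
    c=cam(n);save(c,n+'0.png',k=1.25);print(n,c['o'],c['R'].round(3).tolist(),c['fx'],c['cx'],c['cy'])
    np.savez(n+'0.npz',**{k:c[k] for k in c})
E
```

```text
pics
0.0 [0.15366537 0.63100729 0.22145849] [-1.79891204e+02  5.12771212e-03  1.66317913e+02] [-0.15113302  1.20156811  0.21747196] 0.08676643088905403
top [0.26271258 0.04866471 1.31982759] [-169.357, 1.236, -88.703] 382.8708655446321 320.66326322001817 199.8563911263986
scene [ 1.40541633 -0.22872243  1.08864631] [-135.166, -0.423, 71.956] 363.10802043338356 316.9418644597664 199.92139477777576
```

```bash
sed -i "s/c\['R'\]=np.array(c\['rotation'\])/c['R']=Ro.from_euler('xyz',c['rotation'],degrees=True).as_matrix()/" h.py
```

```text
(no output)
```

View pics/top0.png

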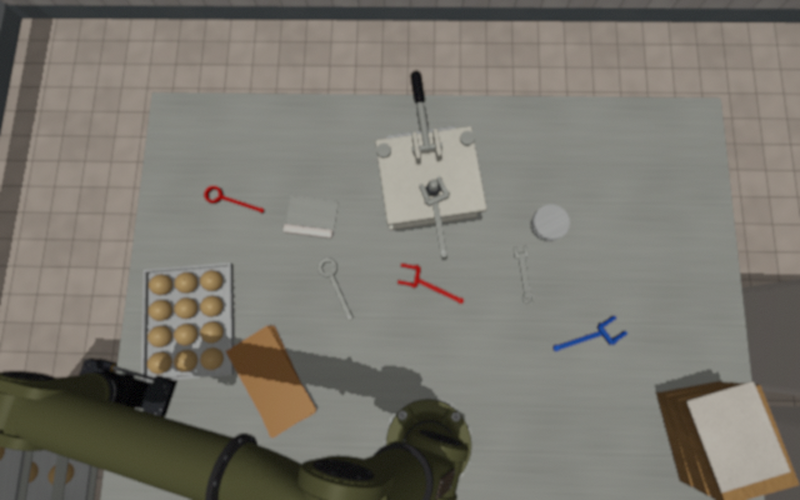

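View pics/scene0.png

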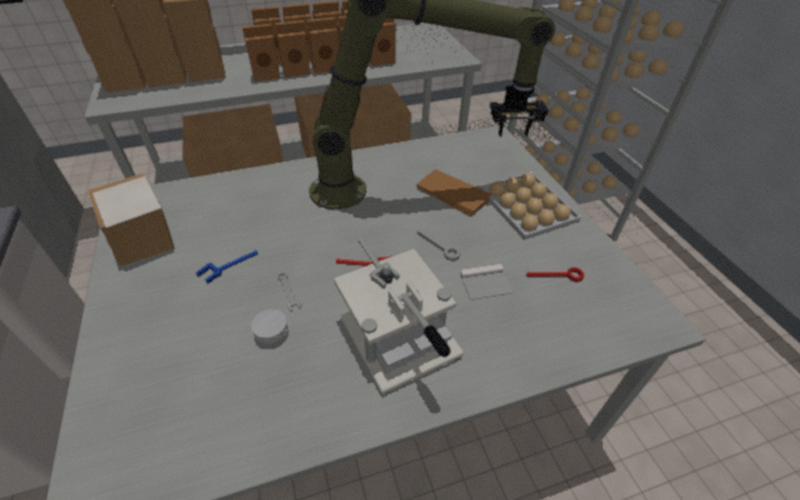

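Top view: the ring spanner's ring is at about (262,213) and its handle ends at (281,254) in native pixels. The rod is at (346,150) and the open spanner's handle end at (355,205). Next I measure them.

```bash
python3 - <<'E'
from h import *
C={n:dict(np.load(n+'0.npz')) for n in('top','scene')}
for c in C.values(): c['R']=Ro.from_euler('xyz',c['rotation'],degrees=True).as_matrix();c['o']=c['origin']
c=C['top']
for a in [(262,213),(281,254),(346,150),(355,205)]: print(a,ray(c,*a,0.01).round(3))
P=pts(c);
def region(P,x0,x1,y0,y1,z0,z1): return (P[...,0]>x0)&(P[...,0]<x1)&(P[...,1]>y0)&(P[...,1]<y1)&(P[...,2]>z0)&(P[...,2]<z1)
print('table z',np.median(P[200:240,290:310,2]))
# colour mask of ring spanner
g=cv2.cvtColor(c['frame'],cv2.COLOR_RGB2GRAY);sub=g[200:262,250:290];print(sub.min(),np.median(sub),sub.max())
for n,c in C.items():
    P=pts(c)
    q=ray(C['top'],262,213,.01);e=ray(C['top'],281,254,.01)
    m=region(P,min(q[0],e[0])-.05,max(q[0],e[0])+.05,min(q[1],e[1])-.05,max(q[1],e[1])+.05,.005,.03)
    X=P[m];print(n,'ring pts',len(X),X.mean(0),X[:,2].max())
    v=np.linalg.svd(X[:,:2]-X[:,:2].mean(0))[2][0]; s=(X[:,:2]-X[:,:2].mean(0))@v
    if v[0]<0:v=-v;s=-s
    print(v,np.degrees(np.arctan2(v[1],v[0])),s.min(),s.max(),'far end',X[:,:2].mean(0)+v*s.max())
    far=X[s>s.max()-.06]; (ctr,r)=cv2.minEnclosingCircle(far[far[:,2]>.005][:,:2][(s[s>s.max()-.06]>s.max()-.053)].astype(np.float32)); print('circle',ctr,r)
    q=ray(C['top'],346,150,.226)
    for z0,z1,nm in((.210,.24,'rodtop'),(.198,.21,'jam'),(.183,.192,'lowernut/head'),(.16,.176,'plate')):
        m=region(P,q[0]-.3,q[0]+.3,q[1]-.2,q[1]+.2,z0,z1) if nm=='plate' else region(P,q[0]-.05,q[0]+.05,q[1]-.05,q[1]+.05,z0,z1)
        X=P[m]; 
        if len(X): print(nm,len(X),X.mean(0).round(4),X.min(0).round(3),X.max(0).round(3))
        if nm=='plate': (ct,wh,an)=cv2.minAreaRect(X[:,:2].astype(np.float32));print(ct,wh,an, cv2.boxPoints((ct,wh,an)).round(3).tolist())
E
```

```text
(262, 213) [0.458 0.285 0.01 ]
(281, 254) [0.318 0.213 0.01 ]
(346, 150) [ 0.691 -0.004  0.01 ]
(355, 205) [ 0.492 -0.037  0.01 ]
table z -0.00025568794736674505
102 134.0 154
top ring pts 326 [0.40618999 0.26047133 0.01301023] 0.023524102812958914
[0.90877348 0.41728979] 24.663598618766624 -0.1491076258167153 0.11855553349388785 far end [0.51393011 0.30994334]
circle (0.4876384437084198, 0.30126744508743286) 0.035099297761917114
rodtop 43 [0.6322 0.004  0.2234] [ 0.623 -0.004  0.211] [0.643 0.013 0.229]
jam 18 [0.6279 0.0055 0.2021] [ 0.619 -0.011  0.198] [0.645 0.019 0.209]
lowernut/head 216 [ 0.621  -0.001   0.1871] [ 0.585 -0.037  0.183] [0.662 0.037 0.192]
plate 4449 [0.6653 0.0097 0.1696] [ 0.464 -0.129  0.16 ] [0.805 0.151 0.176]
(0.6256722211837769, 0.0019105523824691772) (0.32797229290008545, 0.25020337104797363) 9.722369194030762 [[0.4429999887943268, 0.09799999743700027], [0.48500001430511475, -0.14900000393390656], [0.8080000281333923, -0.09399999678134918], [0.765999972820282, 0.15299999713897705]]
scene ring pts 217 [0.41081666 0.26051355 0.01241103] 0.02093525991025036
[0.92046756 0.39081898] 23.005468429701576 -0.1443216147731516 0.1039891933957283 far end [0.50653534 0.3011545 ]
circle (0.4884229600429535, 0.2703525722026825) 0.06424479931592941
rodtop 40 [ 0.6356 -0.0019  0.2227] [ 0.622 -0.011  0.211] [0.644 0.01  0.231]
jam 30 [ 0.6393 -0.0019  0.202 ] [ 0.63  -0.015  0.198] [0.648 0.01  0.209]
lowernut/head 130 [ 0.6318 -0.0101  0.1876] [ 0.598 -0.041  0.183] [0.664 0.032 0.192]
plate 3178 [ 0.6819 -0.0021  0.17  ] [ 0.475 -0.134  0.16 ] [0.806 0.147 0.176]
(0.6305328607559204, -0.0015995055437088013) (0.3187146484851837, 0.2503730058670044) 9.505788803100586 [[0.453000009059906, 0.09600000083446503], [0.49399998784065247, -0.1509999930858612], [0.8080000281333923, -0.0989999994635582], [0.7670000195503235, 0.14800000190734863]]
```

```bash
python3 - <<'E'
from h import *
out=[]
for n in('top','scene'):
    c=dict(np.load(n+'0.npz'));c['R']=Ro.from_euler('xyz',c['rotation'],degrees=True).as_matrix();c['o']=c['origin']
    P=pts(c)
    m=((np.abs(P[...,0]-.39)<.11)&(np.abs(P[...,1]-.25)<.075)&(P[...,2]>.006)&(P[...,2]<.03)).astype(np.uint8)
    k,l,s,ce=cv2.connectedComponentsWithStats(m,connectivity=8)
    i=1+np.argmax(s[1:,4]);X=P[l==i][:,:2];print(n,s[1:,4],len(X))
    def ax(X):
        v=np.linalg.svd(X-X.mean(0))[2][0]; return v*np.sign(v[0])
    v=ax(X);t=(X-X.mean(0))@v
    H=X[t<t.max()-.065]; v=ax(H);t=(X-H.mean(0))@v
    print('yaw',np.degrees(np.arctan2(v[1],v[0])),'len',np.ptp(t),'bore from far',H.mean(0)+v*(t.max()-.0265),'from tail',H.mean(0)+v*(t.min()+.158))
    r=X[t>t.max()-.05];print('circle',cv2.minEnclosingCircle(r.astype(np.float32)))
    # open spanner handle
    m=(P[...,2]>.172)&(P[...,2]<.186)&(P[...,0]<.56)&(P[...,0]>.44)&(np.abs(P[...,1]+.02)<.07)
    X=P[m][:,:2];v=ax(X);t=(X-X.mean(0))@v
    print('open',len(X),'yaw',np.degrees(np.arctan2(v[1],v[0])),'end',X.mean(0)+v*t.min(),'origin from end',X.mean(0)+v*(t.min()+.173),X.mean(0))
    if n=='top': cr=[(240,190,310,265),(315,120,385,215)]
    else: cr=[(325,175,375,215),(275,185,345,245)]
    for a in cr: out.append(cv2.resize(c['frame'][a[1]:a[3],a[0]:a[2],::-1],(390,290),interpolation=cv2.INTER_CUBIC))
cv2.imwrite('pics/c.png',np.vstack([np.hstack(out[:2]),np.hstack(out[2:])]))
E
```

```text
top [  1 265   1   1   1   1   1   1   1   1   1   1   1   1] 265
yaw 26.549117440355474 len 0.18165508234557104 bore from far [0.45525886 0.28554069] from tail [0.45780378 0.28681227]
circle ((0.4570518434047699, 0.2865810692310333), 0.026703333482146263)
open 152 yaw 12.193049618502748 end [ 0.46432754 -0.02657955] origin from end [0.63342493 0.00995913] [ 0.51069338 -0.01656079]
scene [  1   2 172   1   1   1   1   1   1] 172
yaw 27.282880400816623 len 0.18048477675328659 bore from far [0.45573599 0.28186235] from tail [0.45930453 0.28370287]
circle ((0.4563201367855072, 0.28035295009613037), 0.027544328942894936)
open 92 yaw 9.990243075622557 end [ 0.46498832 -0.03076624] origin from end [ 0.63536517 -0.00075412] [ 0.51280169 -0.02234385]
```

View pics/c.png

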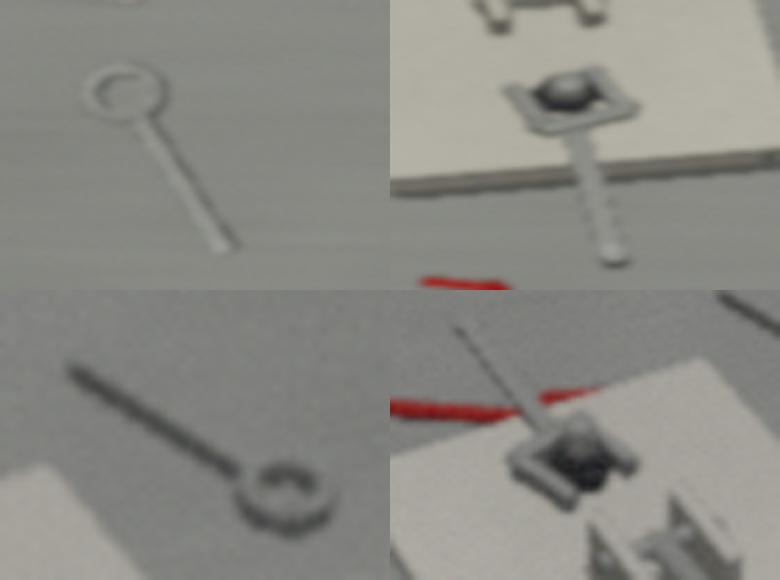

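```bash
cat >> h.py <<'E'
def row(p,yaw):
    o=get_obs();R=Ro.from_euler('xyz',o['tool_rot'],degrees=True)
    d=R.inv().apply(np.array(p)-o['tool_pos'])/.3
    w=(R.inv()*Ro.from_euler('xyz',[180,0,yaw],degrees=True)).as_rotvec()/np.pi
    print('row',d.round(4).tolist(),w.round(4).tolist())
def st():
    o=get_obs();print(round(o['time_s'],2),o['tool_pos'].round(4),np.round(o['tool_rot'],2),'F',np.round(o['force'],2),'M',np.round(o['wrist_torque'],2),'w',round(o['grip_width'],4),np.round(o['grasp_force'],1),'q',np.round(o['qpos'],0).tolist())
E
python3 -c "
from h import *
st();row([.421,.266,.12],27)"
```

```text
0.1 [0.1537 0.6311 0.2216] [-1.7990e+02  1.0000e-02  1.6632e+02] F [-0.42  0.02 -1.04] M [-0.06 -0.    0.03] w 0.0872 0.0 q [-76.0, 18.0, -4.0, 83.0, 1.0, 79.0, -3.0]
row [-1.1535, -0.9711, 0.3403] [-0.0002, 0.0007, 0.774]
```

Call:
servo_tool:
  series:
    - [[-0.7,-0.6,0.1,0,0,0.45,1],[-0.7,-0.6,0.1,0,0,0.45,1],[-0.7,-0.6,0.1,0,0,0.45,1],[-0.7,-0.6,0.1,0,0,0.45,1],[-0.7,-0.6,0.1,0,0,0.45,1],[-0.7,-0.6,0.1,0,0,0.45,1],[-0.7,-0.6,0.1,0,0,0.45,1],[-0.7,-0.6,0.1,0,0,0.45,1],[-0.7,-0.6,0.1,0,0,0.45,1],[-0.7,-0.6,0.1,0,0,0.45,1],[-0.7,-0.6,0.1,0,0,0.45,1],[-0.7,-0.6,0.1,0,0,0.45,1],[-0.7,-0.6,0.1,0,0,0.45,1]]

```text
invalid input
```

```bash
python3 -c "
from h import *
st();row([.421,.266,.10],27)"
```

```text
0.1 [0.1537 0.6311 0.2216] [-1.7990e+02  1.0000e-02  1.6632e+02] F [-0.42  0.02 -1.04] M [-0.06 -0.    0.03] w 0.0872 0.0 q [-76.0, 18.0, -4.0, 83.0, 1.0, 79.0, -3.0]
row [-1.1535, -0.971, 0.407] [-0.0002, 0.0007, 0.774]
```

Call:
servo_tool:
  series:
    - [[-0.7,-0.6,0.1,0,0,0.45,1],[-0.7,-0.6,0.1,0,0,0.45,1],[-0.7,-0.6,0.1,0,0,0.45,1],[-0.7,-0.6,0.1,0,0,0.45,1],[-0.7,-0.6,0.1,0,0,0.45,1],[-0.7,-0.6,0.1,0,0,0.45,1],[-0.7,-0.6,0.1,0,0,0.45,1],[-0.7,-0.6,0.1,0,0,0.45,1],[-0.7,-0.6,0.1,0,0,0.45,1],[-0.7,-0.6,0.1,0,0,0.45,1],[-0.7,-0.6,0.1,0,0,0.45,1],[-0.7,-0.6,0.1,0,0,0.45,1]]

```text
time_s: 1.1
tool_pos: [0.3151, 0.4066, 0.1922]
tool_rot: [-180.0, 0.0, 85.0]
force: [0.6, -0.8, -0.5]
grip_width: 0.0869
grasp_force: 0.0
```

```bash
python3 -c "
from h import *
st();row([.421,.266,.10],27)"
```

```text
1.1 [0.3151 0.4066 0.1922] [-1.7998e+02  3.0000e-02  8.4980e+01] F [ 0.58 -0.82 -0.49] M [-0.13  0.05 -0.01] w 0.0869 0.0 q [-64.0, 3.0, 9.0, 105.0, -0.0, 72.0, -60.0]
row [-0.4359, 0.3927, 0.3074] [0.0, 0.0002, 0.3221]
```

Call:
servo_tool:
  series:
    - [[-0.436,0.393,0.3,0,0,0.322,1],[-0.436,0.393,0.3,0,0,0.322,1],[-0.436,0.393,0.3,0,0,0.322,1],[-0.436,0.393,0.3,0,0,0.322,1],[-0.436,0.393,0.3,0,0,0.322,1],[-0.436,0.393,0.3,0,0,0.322,1],[-0.436,0.393,0.3,0,0,0.322,1],[-0.436,0.393,0.3,0,0,0.322,1],[-0.436,0.393,0.3,0,0,0.322,1],[-0.436,0.393,0.3,0,0,0.322,1],[-0.436,0.393,0.3,0,0,0.322,1],[-0.436,0.393,0.3,0,0,0.322,1]]

```text
time_s: 2.1
tool_pos: [0.4219, 0.2672, 0.1026]
tool_rot: [-180.0, -0.0, 27.5]
force: [-1.0, -0.6, 0.0]
grip_width: 0.0867
grasp_force: 0.0
```

```bash
python3 -c "
from h import *
st();row([.421,.266,.004],27)"
```

```text
2.1 [0.4219 0.2672 0.1026] [-180.    -0.    27.5] F [-1.02 -0.61  0.02] M [-0.01  0.09  0.05] w 0.0867 0.0 q [-55.0, 6.0, 21.0, 113.0, -2.0, 62.0, -96.0]
row [-0.0045, 0.0021, 0.3285] [-0.0, -0.0, 0.0028]
```

Call:
servo_tool:
  series:
    - [[-0.0045,0.002,0.328,0,0,0.003,1],[-0.0045,0.002,0.328,0,0,0.003,1],[-0.0045,0.002,0.328,0,0,0.003,1],[-0.0045,0.002,0.328,0,0,0.003,1],[-0.0045,0.002,0.328,0,0,0.003,1],[-0.0045,0.002,0.328,0,0,0.003,0],[-0.0045,0.002,0.328,0,0,0.003,0],[-0.0045,0.002,0.328,0,0,0.003,0],[-0.0045,0.002,0.328,0,0,0.003,0],[-0.0045,0.002,0.328,0,0,0.003,0],[-0.0045,0.002,0.328,0,0,0.003,0],[-0.0045,0.002,0.328,0,0,0.003,0]]
  grip_force: 40

```text
time_s: 3.1
tool_pos: [0.4212, 0.2659, 0.0043]
tool_rot: [-180.0, -0.0, 26.8]
force: [-0.0, -0.6, 0.2]
grip_width: 0.0484
grasp_force: 0.0
```

```bash
python3 -c "
from h import *
st()"
```

```text
3.1 [0.4212 0.2659 0.0043] [-1.7999e+02 -1.0000e-02  2.6820e+01] F [-0.04 -0.64  0.15] M [-0.1   0.1   0.02] w 0.0484 0.0 q [-54.0, 13.0, 20.0, 118.0, -6.0, 50.0, -93.0]
```

Call:
servo_tool:
  series:
    - [[0,0,0,0,0,0,0],[0,0,0,0,0,0,0],[0,0,0,0,0,0,0],[0,0,0,0,0,0,0],[0,0,0,0,0,0,0],[0,0,0,0,0,0,0],[0,0,0,0,0,0,0],[0,0,0,0,0,0,0],[0,0,0,0,0,0,0],[0,0,0,0,0,0,0]]
  grip_force: 60

```text
time_s: 3.93
tool_pos: [0.421, 0.2661, 0.0042]
tool_rot: [-180.0, 0.0, 26.8]
force: [-0.9, 0.7, 0.1]
grip_width: 0.0116
grasp_force: 59.9
```

```bash
python3 -c "
from h import *
st();row([.421,.266,.29],27)"
```

```text
3.93 [0.421  0.2661 0.0042] [-179.98    0.     26.83] F [-0.94  0.69  0.14] M [ 0.2   0.4  -0.02] w 0.0116 59.9 q [-54.0, 13.0, 20.0, 118.0, -6.0, 50.0, -93.0]
row [-0.0001, 0.0001, -0.9528] [-0.0001, 0.0, -0.0009]
```

Gripped (12 mm handle). Lift.

Call:
servo_tool:
  series:
    - [[0,0,-0.05,0,0,0,0],[0,0,-0.15,0,0,0,0],[0,0,-0.27,0,0,0,0],[0,0,-0.4,0,0,0,0],[0,0,-0.53,0,0,0,0],[0,0,-0.66,0,0,0,0],[0,0,-0.78,0,0,0,0],[0,0,-0.88,0,0,0,0],[0,0,-0.94,0,0,0,0],[0,0,-0.95,0,0,0,0],[0,0,-0.95,0,0,0,0]]

```text
time_s: 4.85
tool_pos: [0.4215, 0.2656, 0.2892]
tool_rot: [180.0, -0.0, 26.8]
force: [-0.1, -0.3, -4.2]
grip_width: 0.0114
grasp_force: 59.9
```

```bash
python3 - <<'E'
from h import *
st()
c=cam('top');c2=cam('scene');o=get_obs()
for n,c in(('top',c),('scene',c2)):
    P=pts(c);t=o['tool_pos'];v=np.array([np.cos(np.radians(26.8)),np.sin(np.radians(26.8))])
    d=P[...,:2]-t[:2];s=d@v;w=d@np.array([-v[1],v[0]])
    m=(np.abs(w)<.035)&(s>-.14)&(s<.1)&(np.abs(P[...,2]-t[2])<.03)
    X=P[m];ss=s[m];ww=w[m]
    print(n,len(X),ss.min(),ss.max())
    for a,b in((-.13,-.1),(-.1,-.07),(-.07,-.04),(.02,.04),(.04,.07)):
        k=(ss>a)&(ss<b)
        if k.sum():print(a,k.sum(),'z-tcp',np.percentile(X[k,2]-t[2],[10,50,90]).round(4),'w',np.median(ww[k]).round(4))
E
```

```text
4.85 [0.4215 0.2656 0.2892] [ 1.800e+02 -4.000e-02  2.679e+01] F [-0.1  -0.3  -4.22] M [-0.18  0.19  0.03] w 0.0114 59.9 q [-57.0, -2.0, 21.0, 99.0, 1.0, 83.0, -99.0]Traceback (most recent call last):
  File "<stdin>", line 9, in <module>
    return umr_minimum(a, axis, None, out, keepdims, initial, where)
ValueError: zero-size array to reduction operation minimum which has no identity
```

```bash
cat > chk.py <<'E'
from h import *
import sys
st()
o=get_obs();t=o['tool_pos'];y=np.radians(o['tool_rot'][2]);v=np.array([np.cos(y),np.sin(y)])
for n in('top','scene'):
    c=cam(n);P=pts(c)
    d=P[...,:2]-t[:2];s=d@v;w=d@np.array([-v[1],v[0]])
    m=(np.abs(w)<.035)&(s>-.14)&(s<.1)&(np.abs(P[...,2]-t[2])<.03)
    X=P[m];ss=s[m];ww=w[m]
    if not len(X): print(n,'none');continue
    print(n,len(X),ss.min(),ss.max())
    for a,b in((-.13,-.1),(-.1,-.07),(-.07,-.04),(.02,.04),(.04,.07)):
        k=(ss>a)&(ss<b)
        if k.sum():print(a,k.sum(),'z-tcp',np.percentile(X[k,2]-t[2],[10,50,90]).round(4),'w',np.median(ww[k]).round(4))
if len(sys.argv)>1:
    u=c['R'].T@(t-c['o']);u=u[:2]/u[2]*[c['fx'],c['fy']]+[c['cx'],c['cy']];u=u.astype(int);print(u)
    save(c,sys.argv[1],(max(u[0]-60,0),max(u[1]-60,0),u[0]+60,u[1]+50),5)
E
python3 chk.py a.png
```

```text
4.95 [0.4203 0.265  0.2868] [179.94   0.21  26.81] F [-0.11  0.02 -4.44] M [-0.13  0.24  0.02] w 0.0114 59.9 q [-57.0, -2.0, 21.0, 99.0, 1.0, 83.0, -99.0]
top none
scene 204 -0.1192215354188639 0.06509969647175454
-0.13 6 z-tcp [0.0057 0.0106 0.0115] w -0.0094
0.02 55 z-tcp [-0.0007  0.0075  0.0121] w 0.0041
0.04 66 z-tcp [0.     0.0087 0.0124] w -0.0115
[359 143]
```

View pics/a.png

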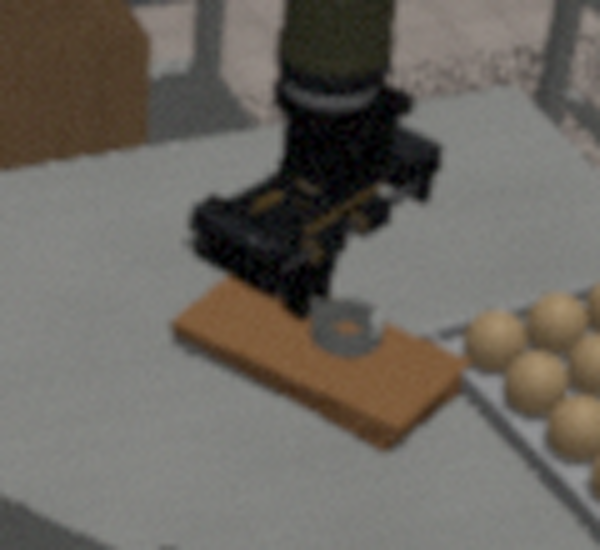

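```bash
python3 -c "
from h import *
row([.6022,-.022,.25],36.5);row([.6022,-.022,.29],36.5)"
```

```text
row [0.1102, 1.1275, 0.1234] [0.0003, 0.0013, -0.0538]
row [0.1097, 1.1277, -0.0099] [0.0003, 0.0013, -0.0538]
```

Call:
servo_tool:
  series:
    - [[0.01,0.08,0,0,0,0,0],[0.02,0.18,0,0,0,-0.01,0],[0.03,0.28,0,0,0,-0.02,0],[0.04,0.38,0,0,0,-0.03,0],[0.05,0.48,0,0,0,-0.04,0],[0.06,0.58,0,0,0,-0.05,0],[0.07,0.68,0,0,0,-0.053,0],[0.08,0.78,0,0,0,-0.053,0],[0.09,0.86,0,0,0,-0.053,0],[0.1,0.93,0,0,0,-0.053,0],[0.1,0.97,0,0,0,-0.053,0],[0.1,0.98,0,0,0,-0.053,0]]

```text
time_s: 6.05
tool_pos: [0.5806, 0.0135, 0.2874]
tool_rot: [179.9, 0.2, 36.1]
force: [-0.6, -0.7, -3.7]
grip_width: 0.0111
grasp_force: 59.9
```

```bash
python3 -c "
from h import *
st();row([.6022,-.022,.245],36.5)"
```

```text
6.05 [0.5806 0.0135 0.2874] [179.93   0.22  36.09] F [-0.58 -0.67 -3.73] M [-0.18  0.2  -0.01] w 0.0111 59.9 q [-38.0, 10.0, 38.0, 89.0, -6.0, 84.0, -53.0]
row [-0.0109, 0.1377, 0.1414] [0.0004, 0.0012, -0.0023]
```

Call:
servo_tool:
  series:
    - [[-0.011,0.05,0,0.0004,0.0012,-0.002,0],[-0.011,0.1,0.02,0.0004,0.0012,-0.002,0],[-0.011,0.137,0.05,0.0004,0.0012,-0.002,0],[-0.011,0.137,0.1,0.0004,0.0012,-0.002,0],[-0.011,0.137,0.14,0.0004,0.0012,-0.002,0],[-0.011,0.137,0.14,0.0004,0.0012,-0.002,0],[-0.011,0.137,0.14,0.0004,0.0012,-0.002,0]]

```text
time_s: 6.63
tool_pos: [0.6013, -0.0166, 0.2459]
tool_rot: [-179.8, -0.1, 36.8]
force: [0.5, -0.4, -4.1]
grip_width: 0.0108
grasp_force: 59.9
```

```bash
python3 chk.py b.png; python3 -c "
from h import *
row([.6022,-.022,.208],36.5)"
```

```text
6.63 [ 0.6013 -0.0166  0.2459] [-1.7981e+02 -1.0000e-01  3.6820e+01] F [ 0.47 -0.43 -4.06] M [-0.15  0.2  -0.09] w 0.0108 59.9 q [-34.0, 14.0, 39.0, 90.0, -9.0, 80.0, -47.0]
top none
scene 244 -0.11896089841291242 0.0651964034469254
-0.13 2 z-tcp [0.0099 0.0126 0.0153] w -0.0061
0.02 83 z-tcp [-0.0156  0.0093  0.0147] w -0.003
0.04 92 z-tcp [0.0001 0.0105 0.0145] w -0.009
[300 201]
row [-0.0108, 0.0128, 0.132] [-0.0004, -0.0014, 0.0016]
```

View pics/b.png

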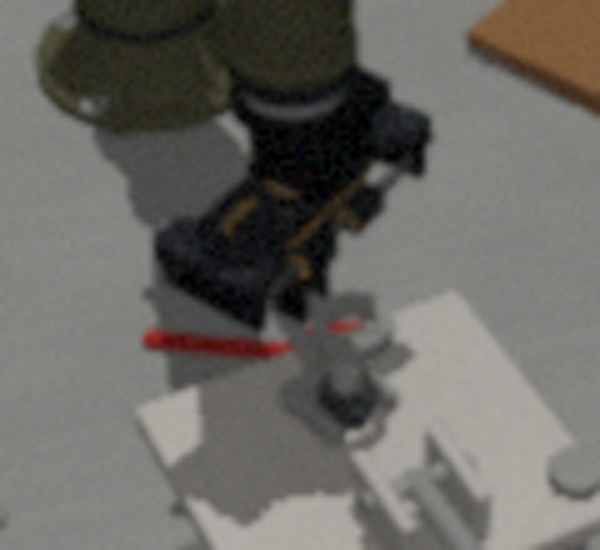

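```bash
python3 - <<'E'
from h import *
c=cam('scene');o=get_obs();t=o['tool_pos']
def pj(p):
    u=c['R'].T@(np.array(p)-c['o']);return u[:2]/u[2]*[c['fx'],c['fy']]+[c['cx'],c['cy']]
off=np.array([240,141])
y=np.radians(36.8)
b=t+[.0395*np.cos(y),.0395*np.sin(y),.0118]
for n,p in(('rodtop',(.634,.0015,.226)),('jam',(.634,.0015,.198)),('ringtop',b),('tcp',t)): print(n,np.round(p,3),((pj(p)-off)*5).round())
P=pts(c)
for cu,cv in((345,375),(350,365),(345,395),(375,330),(350,300)): print(cu,cv,P[int(cv/5+141),int(cu/5+240)].round(3))
E
```

```text
rodtop [0.634 0.002 0.226] [344. 352.]
jam [0.634 0.002 0.198] [344. 381.]
ringtop [0.634 0.006 0.26 ] [351. 315.]
tcp [ 0.603 -0.017  0.248] [302. 302.]
345 375 [ 0.641 -0.     0.212]
350 365 [0.64  0.004 0.219]
345 395 [ 0.646 -0.002  0.199]
375 330 [0.653 0.016 0.262]
350 300 [0.618 0.011 0.255]
```

```bash
python3 -c "
from h import *
for i in range(3):
  st();cam('top')
row([.6022,-.022,.208],36.5)"
```

```text
6.78 [ 0.6026 -0.0173  0.248 ] [-179.95   -0.29   36.78] F [ 0.87  0.89 -2.86] M [-0.14  0.13  0.01] w 0.0113 59.9 q [-34.0, 14.0, 39.0, 90.0, -9.0, 80.0, -47.0]
6.83 [ 0.6027 -0.0176  0.2481] [-179.96   -0.31   36.76] F [ 0.01  0.37 -3.32] M [-0.16  0.21  0.01] w 0.0114 59.9 q [-34.0, 14.0, 39.0, 90.0, -9.0, 80.0, -47.0]
6.88 [ 0.6027 -0.0177  0.2481] [-179.96   -0.3    36.76] F [-0.04 -0.36 -4.19] M [-0.13  0.18 -0.  ] w 0.0114 59.9 q [-34.0, 14.0, 39.0, 90.0, -9.0, 80.0, -47.0]
row [-0.0102, 0.0105, 0.1333] [-0.0002, -0.0016, 0.0013]
```

Call:
servo_tool:
  series:
    - [[-0.01,0.0105,0,0,-0.0016,0.001,0],[-0.01,0.0105,0,0,-0.0016,0.001,0],[-0.01,0.0105,0.02,0,-0.0016,0.001,0],[-0.01,0.0105,0.04,0,-0.0016,0.001,0],[-0.01,0.0105,0.055,0,-0.0016,0.001,0],[-0.01,0.0105,0.07,0,-0.0016,0.001,0],[-0.01,0.0105,0.085,0,-0.0016,0.001,0],[-0.01,0.0105,0.095,0,-0.0016,0.001,0],[-0.01,0.0105,0.1,0,-0.0016,0.001,0],[-0.01,0.0105,0.1,0,-0.0016,0.001,0],[-0.01,0.0105,0.1,0,-0.0016,0.001,0]]

```text
time_s: 7.85
tool_pos: [0.6019, -0.0223, 0.2172]
tool_rot: [-179.9, 0.1, 36.5]
force: [-0.7, -0.6, -3.8]
grip_width: 0.0111
grasp_force: 59.9
```

```bash
python3 -c "
from h import *
st();row([.6022,-.022,.208],36.5)"
```

```text
7.85 [ 0.6019 -0.0223  0.2172] [-1.7993e+02  6.0000e-02  3.6540e+01] F [-0.7  -0.64 -3.81] M [-0.17  0.19  0.05] w 0.0111 59.9 q [-33.0, 15.0, 39.0, 92.0, -10.0, 77.0, -46.0]
row [0.0014, -0.0001, 0.0307] [-0.0004, 0.0004, 0.0002]
```

Call:
servo_tool:
  series:
    - [[0,0,0.015,0,0,0,0],[0,0,0.03,0,0,0,0],[0,0,0.03,0,0,0,0],[0,0.006,0.03,0,0,0,0],[0,0.01,0.03,0,0,0,0],[0,0.013,0.03,0,0,0,0],[0,0.015,0.03,0,0,0,0],[0,0.015,0.03,0,0,0,0],[0,0.015,0.03,0,0,0,0]]

```text
time_s: 8.6
tool_pos: [0.6046, -0.026, 0.2082]
tool_rot: [-179.9, 0.1, 36.5]
force: [-0.2, -0.5, -3.2]
grip_width: 0.0111
grasp_force: 59.9
```

```bash
cat > p.py <<'E'
from h import *
o=get_obs();R=Ro.from_euler('xyz',o['tool_rot'],degrees=True).as_matrix();st()
r=Ro.from_euler('xyz',[180,0,36.5],degrees=True).as_matrix()
print('toolF',(r.T@o['force']).round(2),'pos in tool axes rel ref mm',(1000*r.T@(o['tool_pos']-[.6022,-.022,.192])).round(2))
E
python3 p.py
```

```text
8.6 [ 0.6046 -0.026   0.2082] [-1.7993e+02  6.0000e-02  3.6530e+01] F [-0.21 -0.46 -3.17] M [-0.14  0.15  0.01] w 0.0111 59.9 q [-33.0, 15.0, 39.0, 92.0, -10.0, 76.0, -45.0]
toolF [-0.44  0.24  3.17] pos in tool axes rel ref mm [ -0.45   4.6  -16.22]
```

Call:
servo_tool:
  series:
    - [[0,0.003,0,0,0,0,0],[0,0.006,0,0,0,0,0],[0,0.008,0,0,0,0,0],[0,0.01,0,0,0,0,0],[0,0.01,0,0,0,0,0]]

```text
time_s: 9.02
tool_pos: [0.6054, -0.0265, 0.2079]
tool_rot: [-179.7, 0.1, 36.6]
force: [-4.8, 3.3, -1.6]
grip_width: 0.0112
grasp_force: 59.9
```

```bash
python3 p.py
```

```text
9.02 [ 0.6054 -0.0265  0.2079] [-1.7973e+02  1.1000e-01  3.6640e+01] F [-4.85  3.31 -1.61] M [0.78 1.05 0.23] w 0.0112 59.9 q [-32.0, 16.0, 39.0, 92.0, -10.0, 76.0, -45.0]
toolF [-1.93 -5.54  1.61] pos in tool axes rel ref mm [ -0.13   5.48 -15.89]
```

Call:
servo_tool:
  series:
    - [[0,-0.015,0,0,0,0,0],[0,-0.025,0,0,0,0,0],[0,-0.035,0,0,0,0,0],[0,-0.042,0,0,0,0,0],[0,-0.047,0,0,0,0,0],[0,-0.05,0,0,0,0,0],[0,-0.05,0,0,0,0,0]]

```text
time_s: 9.6
tool_pos: [0.598, -0.017, 0.2084]
tool_rot: [180.0, 0.0, 36.5]
force: [2.9, -1.4, -4.8]
grip_width: 0.0111
grasp_force: 59.9
```

```bash
python3 p.py
```

```text
9.6 [ 0.598  -0.017   0.2084] [1.7996e+02 2.0000e-02 3.6500e+01] F [ 2.94 -1.43 -4.82] M [-0.56 -0.35 -0.05] w 0.0111 59.9 q [-34.0, 14.0, 39.0, 93.0, -9.0, 76.0, -47.0]
toolF [1.52 2.9  4.82] pos in tool axes rel ref mm [ -0.43  -6.54 -16.37]
```

Call:
servo_tool:
  series:
    - [[0,0.01,0,0,0,0,0],[0,0.022,0,0,0,0,0],[0.005,0.022,0,0,0,0,0],[0.012,0.022,0,0,0,0,0],[0.017,0.022,0,0,0,0,0],[0.021,0.022,0,0,0,0,0],[0.024,0.022,0,0,0,0,0],[0.027,0.022,0,0,0,0,0],[0.027,0.022,0,0,0,0,0]]

```text
time_s: 10.35
tool_pos: [0.6062, -0.018, 0.2078]
tool_rot: [-179.9, 0.3, 36.5]
force: [-5.0, -2.1, -2.1]
grip_width: 0.0113
grasp_force: 59.9
```

```bash
python3 p.py
```

```text
10.35 [ 0.6062 -0.018   0.2078] [-179.86    0.29   36.48] F [-4.95 -2.12 -2.13] M [-0.74  1.36  0.03] w 0.0113 59.9 q [-33.0, 16.0, 39.0, 92.0, -10.0, 76.0, -46.0]
toolF [-5.24 -1.24  2.13] pos in tool axes rel ref mm [  5.62  -0.87 -15.78]
```

Call:
servo_tool:
  series:
    - [[-0.015,0,0,0,0,0,0],[-0.03,0,0,0,0,0,0],[-0.04,0,0,0,0,0,0],[-0.046,0,0,0,0,0,0],[-0.05,0,0,0,0,0,0],[-0.054,0,0,0,0,0,0],[-0.057,0,0,0,0,0,0],[-0.057,0,0,0,0,0,0]]

```text
time_s: 11.02
tool_pos: [0.5959, -0.0254, 0.2086]
tool_rot: [180.0, -0.2, 36.6]
force: [4.5, 2.3, -5.1]
grip_width: 0.011
grasp_force: 59.9
```

```bash
python3 p.py
```

```text
11.02 [ 0.5959 -0.0254  0.2086] [179.99  -0.18  36.61] F [ 4.53  2.34 -5.07] M [ 0.31 -0.89 -0.05] w 0.011 59.9 q [-33.0, 14.0, 39.0, 94.0, -9.0, 75.0, -46.0]
toolF [5.03 0.81 5.07] pos in tool axes rel ref mm [ -7.13  -1.01 -16.58]
```

Call:
servo_tool:
  series:
    - [[0.015,0.002,0,0,0,0,0],[0.028,0.002,0,0,0,0,0],[0.028,0.002,0,0,0,0,0],[0.028,0.002,0,0,0,0,0],[0.028,0.002,0,0,0,0,0]]

```text
time_s: 11.43
tool_pos: [0.6009, -0.0226, 0.2079]
tool_rot: [-179.9, 0.1, 36.5]
force: [0.6, 0.0, -4.6]
grip_width: 0.0112
grasp_force: 59.9
```

```bash
python3 p.py
```

```text
11.43 [ 0.6009 -0.0226  0.2079] [-1.7992e+02  1.2000e-01  3.6530e+01] F [ 0.58  0.01 -4.57] M [-0.19  0.2  -0.06] w 0.0112 59.9 q [-33.0, 15.0, 39.0, 93.0, -10.0, 76.0, -46.0]
toolF [0.47 0.34 4.57] pos in tool axes rel ref mm [ -1.44  -0.26 -15.95]
```

Call:
servo_tool:
  series:
    - [[0.0023,-0.001,0,0,0,0,0],[0.0023,-0.001,0.008,0,0,0,0],[0.0023,-0.001,0.016,0,0,0,0],[0.0023,-0.001,0.022,0,0,0,0],[0.0023,-0.001,0.028,0,0,0,0],[0.0023,-0.001,0.028,0,0,0,0],[0.0023,-0.001,0.028,0,0,0,0]]

```text
time_s: 12.02
tool_pos: [0.6014, -0.0217, 0.1996]
tool_rot: [-179.9, 0.1, 36.5]
force: [0.1, 0.3, -3.4]
grip_width: 0.0115
grasp_force: 59.9
```

```bash
python3 p.py
```

```text
12.02 [ 0.6014 -0.0217  0.1996] [-1.7992e+02  9.0000e-02  3.6530e+01] F [ 0.09  0.29 -3.43] M [-0.13  0.19  0.04] w 0.0115 59.9 q [-33.0, 15.0, 39.0, 93.0, -10.0, 75.0, -46.0]
toolF [ 0.24 -0.18  3.43] pos in tool axes rel ref mm [-0.5  -0.7  -7.56]
```

Call:
servo_tool:
  series:
    - [[0,0,0.006,0,0,0,0],[0,0,0.012,0,0,0,0],[0,0,0.017,0,0,0,0],[0,0,0.017,0,0,0,0],[0,0,0.017,0,0,0,0]]

```text
time_s: 12.43
tool_pos: [0.6014, -0.0217, 0.1945]
tool_rot: [-179.9, 0.1, 36.5]
force: [0.1, 0.1, -3.9]
grip_width: 0.0113
grasp_force: 59.9
```

```bash
python3 p.py
```

```text
12.43 [ 0.6014 -0.0217  0.1945] [-1.7992e+02  8.0000e-02  3.6540e+01] F [ 0.12  0.05 -3.9 ] M [-0.19  0.23  0.04] w 0.0113 59.9 q [-33.0, 16.0, 39.0, 94.0, -10.0, 74.0, -46.0]
toolF [0.13 0.03 3.9 ] pos in tool axes rel ref mm [-0.43 -0.7  -2.5 ]
```

Call:
servo_tool:
  series:
    - [[0,0,0.004,0,0,0,0],[0,0,0.008,0,0,0,0],[0,0,0.011,0,0,0,0],[0,0,0.011,0,0,0,0],[0,0,0.011,0,0,0,0]]

```text
time_s: 12.85
tool_pos: [0.6015, -0.0218, 0.1922]
tool_rot: [-179.9, 0.0, 36.5]
force: [-2.5, 0.3, 2.8]
grip_width: 0.0117
grasp_force: 59.9
```

```bash
python3 p.py
```

```text
12.85 [ 0.6015 -0.0218  0.1922] [-1.7992e+02  3.0000e-02  3.6540e+01] F [-2.48  0.25  2.79] M [-0.09  0.86 -0.05] w 0.0117 59.9 q [-33.0, 16.0, 39.0, 94.0, -10.0, 74.0, -46.0]
toolF [-1.84 -1.67 -2.79] pos in tool axes rel ref mm [-0.38 -0.58 -0.17]
```

Call:
servo_tool:
  series:
    - [[0,0,-0.008,0,0,0,0.5],[0,0,-0.008,0,0,0,0.5],[0,0,-0.008,0,0,0,0.5],[0,0,-0.008,0,0,0,0.5],[0,0,-0.008,0,0,0,0.5],[0,0,-0.008,0,0,0,0.5],[0,0,-0.05,0,0,0,1],[0,0,-0.1,0,0,0,1],[0,0,-0.15,0,0,0,1],[0,0,-0.18,0,0,0,1],[0,0,-0.18,0,0,0,1],[0,0,-0.18,0,0,0,1]]

```text
time_s: 13.85
tool_pos: [0.6019, -0.0218, 0.246]
tool_rot: [-180.0, 0.0, 36.5]
force: [-0.2, 0.2, 0.0]
grip_width: 0.0756
grasp_force: 0.0
```

```bash
python3 p.py; python3 -c "
from h import *
row([.5354,-.0369,.235],23.2)"
```

```text
13.85 [ 0.6019 -0.0218  0.246 ] [-179.96    0.     36.54] F [-0.16  0.15  0.01] M [-0.05  0.12 -0.04] w 0.0756 0.0 q [-34.0, 14.0, 40.0, 90.0, -9.0, 80.0, -47.0]
toolF [-0.04 -0.22 -0.01] pos in tool axes rel ref mm [ -0.1   -0.36 -53.96]
row [-0.2081, -0.0914, 0.0366] [-0.0002, 0.0, 0.0741]
```

Call:
servo_tool:
  series:
    - [[-0.05,-0.02,0,0,0,0.02,1],[-0.12,-0.05,0.01,0,0,0.04,1],[-0.18,-0.08,0.03,0,0,0.06,1],[-0.208,-0.091,0.036,0,0,0.074,1],[-0.208,-0.091,0.036,0,0,0.074,1],[-0.208,-0.091,0.036,0,0,0.074,1],[-0.208,-0.091,0.036,0,0,0.074,1]]

```text
time_s: 14.43
tool_pos: [0.5357, -0.0364, 0.2345]
tool_rot: [-180.0, 0.1, 23.3]
force: [-0.2, -0.2, -0.3]
grip_width: 0.0869
grasp_force: 0.0
```

```bash
python3 - <<'E'
from h import *
st();row([.5354,-.0369,.1675],23.2)
c=cam('scene');save(c,'d.png',(250,150,370,250),6)
P=pts(c);rod=np.array([.6331,.0017])
d=P[...,:2]-rod;r=np.hypot(d[...,0],d[...,1]);a=np.degrees(np.arctan2(-d[...,1],-d[...,0]))
for nm,z0,z1 in(('open',.172,.185),('ring',.192,.208)):
    m=(P[...,2]>z0)&(P[...,2]<z1)&(r>.06)&(r<.16)&(np.abs(a-22)<30)
    for r0,r1 in((.06,.09),(.09,.13),(.13,.16)):
        k=m&(r>r0)&(r<r1); print(nm,r0,k.sum(),np.percentile(a[k],[10,50,90]).round(1) if k.sum() else '')
m=(r<.03)&(P[...,2]>.2)&(P[...,2]<.21);print('ringtop',m.sum(),P[m].mean(0),np.median(P[m][:,2]))
E
```

```text
14.43 [ 0.5357 -0.0364  0.2345] [-1.7995e+02  7.0000e-02  2.3320e+01] F [-0.16 -0.15 -0.3 ] M [-0.07  0.11 -0.02] w 0.0869 0.0 q [-38.0, 4.0, 41.0, 99.0, -3.0, 77.0, -63.0]
row [-0.0014, 0.0013, 0.2235] [-0.0003, 0.0004, 0.0007]
open 0.06 33 [ 7.  12.2 17.1]
open 0.09 38 [ 8.7 11.9 14.5]
open 0.13 25 [ 9.4 11.4 13. ]
ring 0.06 30 [36.2 41.2 43.3]
ring 0.09 42 [35.8 39.6 41.3]
ring 0.13 25 [37.2 39.3 40.6]
ringtop 102 [ 0.63926196 -0.00285525  0.20402487] 0.2039390051484669
```

View pics/d.png

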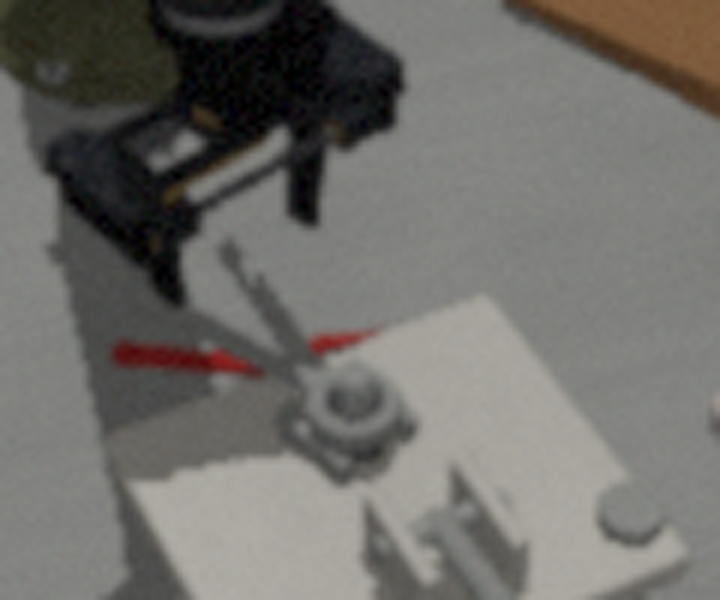

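The picture shows the ring seated round the rod at (350,400). Both handles, the ring's ending near (180,300) and the open spanner's near (230,250), run between the open fingers. I descend round both.

Call:
servo_tool:
  series:
    - [[-0.001,0.001,0.03,0,0,0,1],[-0.001,0.001,0.07,0,0,0,1],[-0.001,0.001,0.11,0,0,0,1],[-0.001,0.001,0.15,0,0,0,1],[-0.001,0.001,0.19,0,0,0,1],[-0.001,0.001,0.223,0,0,0,1],[-0.001,0.001,0.223,0,0,0,1],[-0.001,0.001,0.223,0,0,0,0.85],[-0.001,0.001,0.223,0,0,0,0.85],[-0.001,0.001,0.223,0,0,0,0.85]]
  grip_force: 11

```text
time_s: 15.32
tool_pos: [0.5355, -0.0374, 0.1685]
tool_rot: [-180.0, 0.0, 23.2]
force: [-0.6, -0.1, 0.5]
grip_width: 0.0767
grasp_force: 0.0
```

```bash
sed -i 's/36.5/23.2/; s/\[.6022,-.022,.192\]/[.5366,-.0397,.1675]/' p.py; python3 p.py
```

```text
15.32 [ 0.5355 -0.0374  0.1685] [-179.97    0.     23.22] F [-0.58 -0.05  0.53] M [-0.09  0.1  -0.05] w 0.0767 0.0 q [-37.0, 7.0, 41.0, 105.0, -5.0, 70.0, -61.0]
toolF [-0.56 -0.18 -0.53] pos in tool axes rel ref mm [-0.1  -2.55 -1.03]
```

Call:
servo_tool:
  series:
    - [[0,0,0,0,0,0,0.8],[0,0,0,0,0,0,0.78],[0,0,0,0,0,0,0.76],[0,0,0,0,0,0,0.74],[0,0,0,0,0,0,0.72],[0,0,0,0,0,0,0.7],[0,0,0,0,0,0,0.68],[0,0,0,0,0,0,0.68]]
  grip_force: 11

```text
time_s: 15.98
tool_pos: [0.5345, -0.0366, 0.1677]
tool_rot: [-179.9, 0.1, 23.2]
force: [-1.9, 1.9, 2.0]
grip_width: 0.0599
grasp_force: 2.1
```

```bash
python3 p.py
```

```text
15.98 [ 0.5345 -0.0366  0.1677] [-1.7987e+02  1.2000e-01  2.3240e+01] F [-1.88  1.95  2.04] M [ 0.41  0.72 -0.06] w 0.0599 2.1 q [-37.0, 7.0, 41.0, 105.0, -5.0, 70.0, -61.0]
toolF [-0.96 -2.53 -2.04] pos in tool axes rel ref mm [-0.77 -3.65 -0.18]
```

Call:
servo_tool:
  series:
    - [[0,-0.004,0,0,0,0,0.68],[0,-0.008,0,0,0,0,0.67],[0,-0.01,0,0,0,0,0.66],[0,-0.01,0,0,0,0,0.65],[0,-0.01,0,0,0,0,0.65]]
  grip_force: 11

```text
time_s: 16.4
tool_pos: [0.5338, -0.0355, 0.1678]
tool_rot: [180.0, 0.1, 23.2]
force: [-1.0, -4.2, 0.2]
grip_width: 0.0567
grasp_force: 3.3
```

```bash
python3 p.py
```

```text
16.4 [ 0.5338 -0.0355  0.1678] [1.800e+02 9.000e-02 2.317e+01] F [-1.01 -4.2   0.21] M [-0.67  0.25 -0.06] w 0.0567 3.3 q [-37.0, 7.0, 41.0, 105.0, -5.0, 70.0, -61.0]
toolF [-2.58  3.47 -0.21] pos in tool axes rel ref mm [-0.94 -5.01 -0.28]
```

Call:
servo_tool:
  series:
    - [[0,-0.002,0,0,0,0,0.635],[0,-0.004,0,0,0,0,0.62],[0,-0.006,0,0,0,0,0.605],[0,-0.008,0,0,0,0,0.59],[0,-0.01,0,0,0,0,0.58],[0,-0.01,0,0,0,0,0.58]]
  grip_force: 11

```text
time_s: 16.9
tool_pos: [0.5329, -0.0351, 0.1679]
tool_rot: [179.8, 0.1, 23.1]
force: [0.4, -8.4, 0.1]
grip_width: 0.051
grasp_force: 5.8
```

```bash
python3 p.py
```

```text
16.9 [ 0.5329 -0.0351  0.1679] [1.7981e+02 1.1000e-01 2.3090e+01] F [ 0.41 -8.38  0.14] M [-1.75  0.04 -0.09] w 0.051 5.8 q [-37.0, 7.0, 41.0, 105.0, -5.0, 70.0, -62.0]
toolF [-2.93  7.86 -0.14] pos in tool axes rel ref mm [-1.59 -5.66 -0.4 ]
```

Call:
servo_tool:
  series:
    - [[0,-0.003,0,0,0,0,0.57],[0,-0.004,0,0,0,0,0.56],[0,-0.006,0,0,0,0,0.55],[0,-0.008,0,0,0,0,0.54],[0,-0.008,0,0,0,0,0.53],[0,-0.008,0,0,0,0,0.53]]
  grip_force: 11

```text
time_s: 17.4
tool_pos: [0.5316, -0.0336, 0.1679]
tool_rot: [179.8, 0.2, 23.0]
force: [-0.9, -9.2, 0.3]
grip_width: 0.0464
grasp_force: 6.1
```

```bash
python3 p.py
```

```text
17.4 [ 0.5316 -0.0336  0.1679] [1.7981e+02 1.7000e-01 2.3030e+01] F [-0.88 -9.2   0.31] M [-1.91  0.19 -0.13] w 0.0464 6.1 q [-37.0, 7.0, 41.0, 105.0, -4.0, 70.0, -62.0]
toolF [-4.43  8.11 -0.31] pos in tool axes rel ref mm [-2.22 -7.59 -0.36]
```

Call:
servo_tool:
  series:
    - [[0,-0.002,0,0,0,0,0.52],[0,-0.004,0,0,0,0,0.51],[0,-0.006,0,0,0,0,0.5],[0,-0.008,0,0,0,0,0.49],[0,-0.01,0,0,0,0,0.48],[0,-0.01,0,0,0,0,0.48]]
  grip_force: 11

```text
time_s: 17.9
tool_pos: [0.53, -0.0317, 0.1677]
tool_rot: [179.8, 0.2, 23.0]
force: [-1.2, -11.5, 1.2]
grip_width: 0.0423
grasp_force: 5.3
```

```bash
python3 p.py
```

```text
17.9 [ 0.53   -0.0317  0.1677] [179.77   0.24  23.01] F [ -1.23 -11.46   1.21] M [-2.14  0.41 -0.07] w 0.0423 5.3 q [-38.0, 7.0, 41.0, 105.0, -4.0, 70.0, -62.0]
toolF [-5.65 10.04 -1.21] pos in tool axes rel ref mm [-2.91 -9.99 -0.23]
```

Call:
servo_tool:
  series:
    - [[0,0.002,0,0,0,0,0.47],[0,0.003,0,0,0,0,0.46],[0,0.003,0,0,0,0,0.45],[0,0.003,0,0,0,0,0.44],[0,0.003,0,0,0,0,0.44]]
  grip_force: 11

```text
time_s: 18.32
tool_pos: [0.5297, -0.0315, 0.1676]
tool_rot: [179.9, 0.3, 23.0]
force: [-3.3, -9.6, 1.8]
grip_width: 0.0391
grasp_force: 6.5
```

```bash
python3 p.py
```

```text
18.32 [ 0.5297 -0.0315  0.1676] [179.88   0.28  23.04] F [-3.31 -9.63  1.8 ] M [-1.86  0.83 -0.13] w 0.0391 6.5 q [-38.0, 7.0, 41.0, 105.0, -4.0, 70.0, -62.0]
toolF [-6.84  7.55 -1.8 ] pos in tool axes rel ref mm [ -3.09 -10.22  -0.14]
```

Call:
servo_tool:
  series:
    - [[-0.002,0.002,0,0,0,0,0.44],[-0.005,0.004,0,0,0,0,0.43],[-0.008,0.006,0,0,0,0,0.42],[-0.008,0.006,0,0,0,0,0.41],[-0.008,0.006,0,0,0,0,0.41]]
  grip_force: 11

```text
time_s: 18.73
tool_pos: [0.5298, -0.0322, 0.1678]
tool_rot: [179.9, 0.1, 23.1]
force: [1.6, -5.8, -1.3]
grip_width: 0.0363
grasp_force: 6.3
```

```bash
python3 p.py
```

```text
18.73 [ 0.5298 -0.0322  0.1678] [1.7989e+02 6.0000e-02 2.3140e+01] F [ 1.55 -5.81 -1.3 ] M [-1.22 -0.05 -0.01] w 0.0363 6.3 q [-37.0, 6.0, 41.0, 106.0, -4.0, 70.0, -62.0]
toolF [-0.86  5.95  1.3 ] pos in tool axes rel ref mm [-3.35 -9.54 -0.28]
```

Call:
servo_tool:
  series:
    - [[0,0.002,0,0,0,0,0.4],[0,0.003,0,0,0,0,0.39],[0,0.004,0,0,0,0,0.38],[0,0.004,0,0,0,0,0.37],[0,0.004,0,0,0,0,0.36],[0,0.004,0,0,0,0,0.36]]
  grip_force: 11

```text
time_s: 19.23
tool_pos: [0.5293, -0.0316, 0.1677]
tool_rot: [-179.9, 0.1, 23.2]
force: [-1.4, -5.0, 0.6]
grip_width: 0.0317
grasp_force: 8.3
```

```bash
python3 p.py
```

```text
19.23 [ 0.5293 -0.0316  0.1677] [-1.7993e+02  1.4000e-01  2.3200e+01] F [-1.44 -5.01  0.63] M [-0.87  0.64 -0.09] w 0.0317 8.3 q [-37.0, 7.0, 41.0, 105.0, -5.0, 70.0, -62.0]
toolF [-3.29  4.04 -0.63] pos in tool axes rel ref mm [ -3.5  -10.33  -0.16]
```

Call:
servo_tool:
  series:
    - [[-0.002,0.002,0,0,0,0,0.35],[-0.003,0.003,0,0,0,0,0.34],[-0.004,0.004,0,0,0,0,0.33],[-0.004,0.004,0,0,0,0,0.32],[-0.004,0.004,0,0,0,0,0.31],[-0.004,0.004,0,0,0,0,0.31]]
  grip_force: 11

```text
time_s: 19.73
tool_pos: [0.5291, -0.0317, 0.1677]
tool_rot: [-179.9, 0.1, 23.3]
force: [-0.3, -0.1, -1.8]
grip_width: 0.0281
grasp_force: 9.8
```

```bash
python3 p.py
```

```text
19.73 [ 0.5291 -0.0317  0.1677] [-1.7987e+02  5.0000e-02  2.3270e+01] F [-0.3  -0.07 -1.76] M [ 0.21  0.23 -0.13] w 0.0281 9.8 q [-37.0, 6.0, 41.0, 106.0, -5.0, 70.0, -62.0]
toolF [-0.31 -0.05  1.76] pos in tool axes rel ref mm [ -3.71 -10.27  -0.22]
```

Call:
servo_tool:
  series:
    - [[0,0,0,0,0,0,0.3],[0,0,0,0,0,0,0.29],[0,0,0,0,0,0,0.28],[0,0,0,0,0,0,0.27],[0,0,0,0,0,0,0.26],[0,0,0,0,0,0,0.25],[0,0,0,0,0,0,0.25]]
  grip_force: 11

```text
time_s: 20.32
tool_pos: [0.5292, -0.032, 0.1677]
tool_rot: [-179.9, 0.1, 23.3]
force: [0.2, 3.3, -0.9]
grip_width: 0.0265
grasp_force: 10.8
```

```bash
python3 p.py
```

```text
20.32 [ 0.5292 -0.032   0.1677] [-1.7989e+02  5.0000e-02  2.3260e+01] F [ 0.19  3.35 -0.85] M [ 1.07  0.19 -0.15] w 0.0265 10.8 q [-37.0, 6.0, 41.0, 106.0, -5.0, 70.0, -62.0]
toolF [ 1.49 -3.    0.85] pos in tool axes rel ref mm [ -3.78 -10.    -0.24]
```

Call:
servo_tool:
  series:
    - [[0,-0.003,0,0,0,0,0.24],[0,-0.004,0,0,0,0,0.22],[0,-0.004,0,0,0,0,0.2],[0,-0.004,0,0,0,0,0.2],[0,-0.004,0,0,0,0,0.2],[0,-0.004,0,0,0,0,0.2]]
  grip_force: 14

```text
time_s: 20.82
tool_pos: [0.529, -0.0317, 0.1679]
tool_rot: [-180.0, 0.0, 23.2]
force: [2.6, 3.7, -2.5]
grip_width: 0.0233
grasp_force: 13.7
```

```bash
python3 p.py
```

```text
20.82 [ 0.529  -0.0317  0.1679] [-1.7995e+02  4.0000e-02  2.3220e+01] F [ 2.62  3.71 -2.45] M [ 1.06 -0.23 -0.19] w 0.0233 13.7 q [-37.0, 6.0, 41.0, 106.0, -4.0, 70.0, -62.0]
toolF [ 3.87 -2.38  2.45] pos in tool axes rel ref mm [ -3.89 -10.34  -0.35]
```

Call:
servo_tool:
  series:
    - [[0,-0.002,0,0,0,0,0.15],[0,-0.003,0,0,0,0,0.15],[0,-0.003,0,0,0,0,0.15],[0,-0.003,0,0,0,0,0.15]]
  grip_force: 14

```text
time_s: 21.15
tool_pos: [0.5288, -0.0313, 0.168]
tool_rot: [-180.0, 0.0, 23.2]
force: [4.4, 2.4, -3.5]
grip_width: 0.0228
grasp_force: 13.7
```

```bash
python3 p.py; python3 - <<'E'
from h import *
c=cam('scene');save(c,'e.png',(250,150,370,250),6)
P=pts(c);rod=np.array([.6331,.0017])
d=P[...,:2]-rod;r=np.hypot(d[...,0],d[...,1]);a=np.degrees(np.arctan2(-d[...,1],-d[...,0]))
for nm,z0,z1 in(('open',.172,.185),('ring',.192,.208)):
    m=(P[...,2]>z0)&(P[...,2]<z1)&(r>.06)&(r<.17)&(np.abs(a-22)<30)
    for r0,r1 in((.06,.09),(.14,.17)):
        k=m&(r>r0)&(r<r1); print(nm,r0,k.sum(),np.percentile(a[k],[10,50,90]).round(1) if k.sum() else '')
m=(r<.03)&(P[...,2]>.198)&(P[...,2]<.21);print('ringtop',m.sum(),np.median(P[m][:,2]))
E
```

```text
21.15 [ 0.5288 -0.0313  0.168 ] [-1.7999e+02  3.0000e-02  2.3200e+01] F [ 4.45  2.38 -3.47] M [ 0.73 -0.6  -0.23] w 0.0228 13.7 q [-38.0, 6.0, 41.0, 106.0, -4.0, 70.0, -62.0]
toolF [ 5.03 -0.44  3.47] pos in tool axes rel ref mm [ -3.9  -10.78  -0.48]
open 0.06 16 [21.3 23.5 44.5]
open 0.14 0 
ring 0.06 32 [19.  23.4 27.1]
ring 0.14 0 
ringtop 119 0.20315341997175518
```

View pics/e.png

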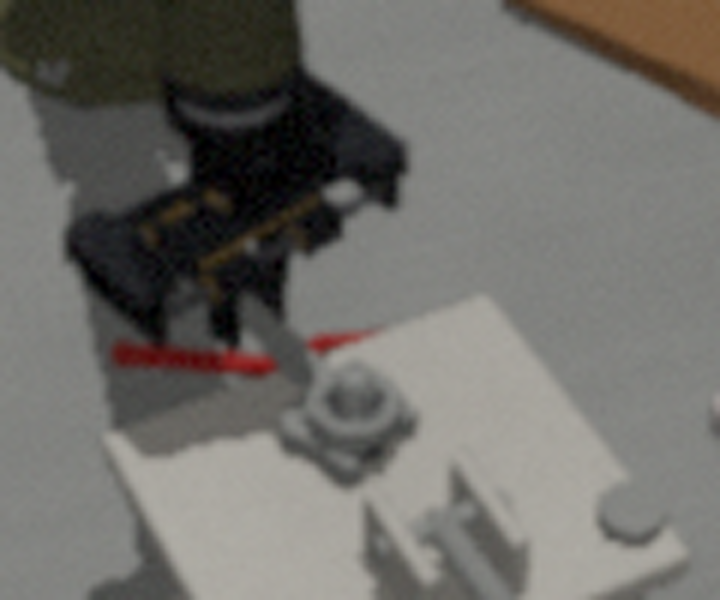

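Call:
servo_tool:
  series:
    - [[0.003,0,0,0,0,0,0.1],[0.004,0,0,0,0,0,0.1],[0.004,0,0,0,0,0,0.1],[0.004,0,0,0,0,0,0.1],[0.004,0,0,0,0,0,0.1],[0.004,0,0,0,0,0,0.1]]
  grip_force: 16

```text
time_s: 21.7
tool_pos: [0.5287, -0.0312, 0.1677]
tool_rot: [-179.9, 0.2, 23.2]
force: [-2.4, -0.2, 0.2]
grip_width: 0.0207
grasp_force: 15.6
```

```bash
python3 p.py
```

```text
21.7 [ 0.5287 -0.0312  0.1677] [-1.7994e+02  1.7000e-01  2.3190e+01] F [-2.38 -0.21  0.2 ] M [ 0.18  0.51 -0.3 ] w 0.0207 15.6 q [-37.0, 6.0, 41.0, 106.0, -4.0, 70.0, -62.0]
toolF [-2.27 -0.75 -0.2 ] pos in tool axes rel ref mm [ -3.88 -10.96  -0.15]
```

Call:
servo_tool:
  series:
    - [[-0.002,0,0,0,0,0,0.05],[-0.002,0,0,0,0,0,0.05],[-0.002,0,0,0,0,0,0.05],[-0.002,0,0,0,0,0,0.05],[-0.002,0,0,0,0,0,0.05],[-0.002,0,0,0,0,0,0.05]]
  grip_force: 18.5

```text
time_s: 22.2
tool_pos: [0.5286, -0.0308, 0.1677]
tool_rot: [-179.9, 0.1, 23.2]
force: [-2.1, 0.5, -0.6]
grip_width: 0.0181
grasp_force: 18.1
```

```bash
python3 p.py
```

```text
22.2 [ 0.5286 -0.0308  0.1677] [-1.7993e+02  1.1000e-01  2.3220e+01] F [-2.1   0.53 -0.61] M [ 0.33  0.6  -0.35] w 0.0181 18.1 q [-38.0, 6.0, 41.0, 106.0, -4.0, 70.0, -62.0]
toolF [-1.72 -1.31  0.61] pos in tool axes rel ref mm [ -3.83 -11.34  -0.2 ]
```

Call:
servo_tool:
  series:
    - [[0,0,0,0,0,0,0],[0,0,0,0,0,0,0],[0,0,0,0,0,0,0],[0,0,0,0,0,0,0],[0,0,0,0,0,0,0],[0,0,0,0,0,0,0]]
  grip_force: 21.5

```text
time_s: 22.7
tool_pos: [0.5286, -0.0308, 0.1677]
tool_rot: [-179.9, 0.1, 23.2]
force: [-2.0, 0.7, -0.6]
grip_width: 0.0151
grasp_force: 21.0
```

```bash
python3 p.py
```

```text
22.7 [ 0.5286 -0.0308  0.1677] [-1.7993e+02  1.2000e-01  2.3220e+01] F [-2.    0.67 -0.63] M [ 0.46  0.88 -0.3 ] w 0.0151 21.0 q [-38.0, 6.0, 41.0, 106.0, -4.0, 70.0, -62.0]
toolF [-1.57 -1.4   0.63] pos in tool axes rel ref mm [ -3.85 -11.38  -0.16]
```

Call:
servo_tool:
  series:
    - [[0,0,0,0,0,0,0.25],[0,0,0,0,0,0,0.4],[0,0,0,0,0,0,0.6],[0,0,0,0,0,0,0.8],[0,0,0,0,0,0,0.8],[0,0,0,0,0,0,0.8],[0,0,0,0,0,0,0.8],[0,0,0,0,0,0,0.8],[0,0,-0.05,0,0,0,0.8],[0,0,-0.13,0,0,0,0.8],[0,0,-0.22,0,0,0,0.8],[0,0,-0.3,0,0,0,0.8]]

```text
time_s: 23.7
tool_pos: [0.529, -0.0309, 0.2591]
tool_rot: [-180.0, 0.1, 23.2]
force: [1.5, -0.1, -0.3]
grip_width: 0.0692
grasp_force: 0.0
```

```bash
cat > e.py <<'E'
from h import *
import sys
st();c=cam('scene');save(c,sys.argv[1],(250,150,370,250),6)
P=pts(c);rod=np.array([.6331,.0017])
d=P[...,:2]-rod;r=np.hypot(d[...,0],d[...,1]);a=np.degrees(np.arctan2(-d[...,1],-d[...,0]))
for nm,z0,z1 in(('open',.172,.185),('ring',.192,.208)):
    m=(P[...,2]>z0)&(P[...,2]<z1)&(r>.06)&(r<.18)&(np.abs(a-18)<30)
    for r0,r1 in((.06,.09),(.09,.13),(.13,.16),(.16,.18)):
        k=m&(r>r0)&(r<r1); print(nm,r0,k.sum(),np.percentile(a[k],[10,50,90]).round(1) if k.sum() else '')
m=(r<.03)&(P[...,2]>.198)&(P[...,2]<.21);print('ringtop',m.sum(),np.median(P[m][:,2]))
E
python3 e.py f.png
```

```text
23.7 [ 0.529  -0.0309  0.2591] [-1.7995e+02  7.0000e-02  2.3210e+01] F [ 1.47 -0.12 -0.3 ] M [-0.1   0.08 -0.04] w 0.0692 0.0 q [-39.0, 2.0, 41.0, 98.0, -2.0, 80.0, -65.0]
open 0.06 17 [21.2 22.7 33.8]
open 0.09 5 [20.8 20.9 22.2]
open 0.13 5 [15.  15.2 15.8]
open 0.16 4 [14.8 15.5 16. ]
ring 0.06 27 [21.7 25.7 28.5]
ring 0.09 36 [21.2 24.7 26.3]
ring 0.13 23 [21.8 24.3 25.7]
ring 0.16 0 
ringtop 116 0.20351033574644134
```

View pics/f.png

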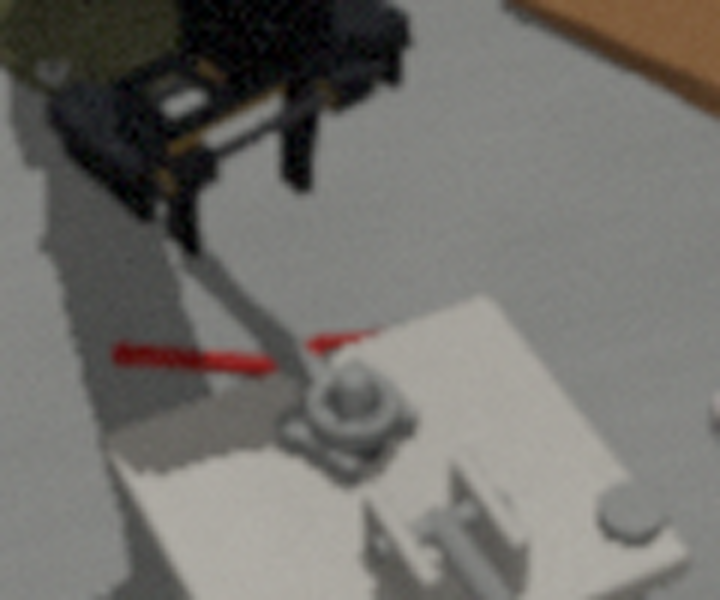

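The picture shows the ring down on the nut at (350,400), both handles close together and the fingers clear. I'm handing it in.

```bash
python3 -c "
from h import *
print(env.sign_off());st()"
```

```text
the job is handed in; nothing more can be done
None
the job is handed in; nothing more can be done
```

The job is handed in: the ring spanner sits down over the jam nut with its handle to the right of the open spanner's, and the handles were squeezed to about 21 N (an estimated 2.1 to 2.4 N m) and let go; sign-off gave no verdict, and I estimated the jam nut's lock and the lower nut staying put from the forces, not from measured nut angles.

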